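# Clamp a bearing retainer in the cam-lock fixture

## Robot

A 7-joint arm with a two-finger parallel gripper is mounted at the origin on the work surface. World frame = base frame: x ahead of the robot, y to its left, z up, the work surface at z = 0. Lengths are in m, angles in degrees, forces in N, time in s.
With the tool pointing down it reaches from about 0.425 to 0.875 m from the base axis. Payload 4.7 kg.
Tool frame: the origin (TCP) lies at the very end of the fingers, on their centre line; the grasp point (between the pads) lies env.tcp_to_grasp behind it (env.tcp_to_grasp is the distance from the TCP to the grasp point, in m); z points along the fingers, x is the direction in which the jaws open and shut, and the axes are right-handed (so a half turn about z gives the same grasp; the last joint's range is limited). The gripper opens to 87 mm and grips with 3 to 60 N. Pads are 19 mm wide; open, the fingers measure 117 mm over their backs; the gripper's body (75 mm by 190 mm) begins 51 mm behind the grasp point.
Start: joints at [66.87, 18.392, -4.016, 83.108, 1.295, 78.541, -3.26], TCP at [0.264, -0.594, 0.223] pointing down, gripper open.
Joint ranges: [-163.93, 163.93], [-17.29, 119.83], [-79.2, 71.16], [3.27, 140.29], [-89.18, 269.18], [5.43, 117.66], [-154.24, 154.24]. Speed limits (degrees/s): [147.25, 147.25, 180, 180, 180, 180, 180].

## Interface

Orientations are given as [roll, pitch, yaw] about the fixed x, y, z axes, in that order (R = Rz(yaw) Ry(pitch) Rx(roll)).
In Python, from cell import env gives the robot as it stands. The module is installed in compiled form; this text tells all that it offers.
- The arm moves only by the tool send_rows, never from a script. Its argument "steps" is a list of rows, each a list of 3 entries, a list of its own where there are three numbers: the shift along the tool's x, y, z in m, then the turn, a rotation vector about the tool's x, y, z in rad, then the finger opening in m, from 0 to 0.087. A call has exactly 5 rows; each row is the pose to reach, as a shift and turn from the pose commanded when the call began, along the tool's axes at that moment; what a row does not reach only later rows make up. A row lasts 1/12 s, in which the tool goes at most 41.7 mm and 7.16 degrees, less where a joint would pass 70% of its speed; a pose out of reach is approached as far as the arm can. A call with a gripper value outside its range is refused whole. The fingers move at their own pace and stop on an object; "grip_force" is the grip in N (left out, the last holds). Time passes only in rows, so rows that repeat a pose let the fingers close, or fill a call up. It gives the time, the measured TCP pose, the force and the opening at its end, in the units of the state.
- env.get_obs(): the state, without advancing time (a new reading comes with each control period).
- env.read_camera(name): name is "side" or "top"; returns a dict with "pixels" (384x512x3 uint8, red, green, blue), "fx", "fy", "cx", "cy" (pixels), "position" and "rotation" of the camera in the world. Camera axes: x right, y up, looking along -z (the intrinsics and any distortion apply to the point x, -y, -z); pixel columns grow to the right and rows downward; lengths in m; the calibration is good to about 2 mm. A picture is of the moment at which its call begins. There is no depth.
- env.sign_off(): hands the job in, once; it reports no verdict.
The state is a dict: "time_s": time; "qpos": joint angles; "joint_velocities": joint speeds; "effort": joint torques, N m; "tool_pos": TCP position; "tool_rot": TCP orientation; "force": force on the tool from outside, world axes, zero at the start; "wrist_torque": the same for the moment, N m; "grip_width": finger opening in m.
Only numpy, scipy, OpenCV 4.12 (cv2) and the standard library are available. Lean on these libraries where they do the work, as an engineer would, in place of code of your own. Each camera call takes 0.05 s, during which the arm holds its last target.

## Task

Get the gearbox bearing retainer (the round flange with the long open snout) clamped for its new seal: swing the handle of the cam fixture back to its open stop, set the retainer down flange-flat and snout-up in the nest between the cam and the two locating dowels, without dropping it, and let go. Then push the handle through its quarter turn up to the closed stop, so that the cam holds the flange hard against both dowels. Leave the other parts and tools on the bench where they lie.

Things in the scene. Friction and masses are not known exactly. Their poses are not given: they have to be found in the camera images.
- retainer: Loose aluminium part on the left mat (4 mm thick), 0.34 to 0.59 kg: round flange 100 mm across, 14 mm thick, four bolt holes; on it an upright plain tube (snout), 44 mm outside, open at the top, 80 mm above the underside; small fillet at its foot. It swaps places with side cover and planet carrier. Origin: centre of the underside; z up the snout. Grip it by the snout; its turn about z is free.
- fixture: Steel cam fixture bolted to the bench. Origin: on the bench below the nest centre; y points from cam to dowels. Plate 20 mm thick, x -85..85, y -141..73 mm. Two round-nosed dowels (16 mm across, 26 mm above the plate) at x +-41, y 41 mm. Handle pivot at x 0, y -84.5 mm. Two stop pins (10 mm across, tops 80 mm above the bench), 45 mm from the pivot, bracket the bar's arc.
- nest (a point): Nest centre on the plate's top, 20 mm above the bench, axes as the fixture: the retainer's origin lies here when its flange touches both dowels. With the handle at the open stop the flange has 8.5 mm of free play along y (0 to -8.5 mm, dowels to cam), so set it down about 4 mm to the cam side (-y); the closing cam pushes it home.
- cam_lever (a joint): Handle angle (rad) about its upright pivot, anticlockwise seen from above: 0 at the open stop, 1.571 at the closed stop; starts at 1.0 to 1.5. In the fixture frame the bar points to -135 deg from +x at 0 (-x, -y) and to -45 deg at 1.571 (+x, -y). Stiff (0.25 N m, up to about 0.5 over the last third, where the cam bites); stays where it is left.
- cam_handle: The turning part: bar and ball, and fixed below them the cam, a dark steel eccentric disc with crowned rim, 52 mm across, 22 to 40 mm above the bench, centre 10 mm off the pivot. Origin on the pivot axis at the plate's top. The quarter turn brings its rim 10 mm towards the nest; it bites a seated flange from about 1.0 rad, with 15 to 20 N when closed (the pivot gives 1.5 mm against springs).
- cam_pivot (a point): Point on the pivot axis of the handle, 72 mm above the bench, level with the bar; axes as the fixture.
- handle_mid (a point): Point on the centre line of the straight steel handle bar (12 mm diameter), 95 mm from the pivot axis, 72.5 mm above the bench; moves with the handle. The bar is nearly level from the 26 mm hub to the ball, with 45 mm of free air between it and the plate.
- handle_ball (a point): Centre of the black ball (34 mm diameter) on the end of the handle bar, 130 mm from the pivot axis, 75 mm above the bench; moves with the handle.
- side_cover: Bystander: aluminium cover, same 100 mm flange but only a low dome (30 mm high in all), on the left mat. Origin: centre of the underside.
- planet_carrier: Bystander: dark steel planet carrier, 104 mm in diameter, three planets between two discs and a 30 mm splined and threaded stub, 96 mm high in all, on the left mat. Origin: centre of the underside.
- bearing: Bystander: ball bearing, 84 mm in diameter, 23 mm high, lying beyond the fixture. Origin: centre of the underside.
- washers: Bystander: pile of thrust washers, 80 mm in diameter, 18 mm high, on the left mat. Origin: centre of the underside.
- mallet: Bystander: soft-faced mallet, 235 mm long, on the right mat. Origin: under the middle of its length.
- spanner: Bystander: steel spanner, 200 mm long, on the right mat. Origin: under the middle of its length.
- tub: Bystander: white tub with black cap, 80 mm in diameter, 75 mm high, at the far side. Origin: centre of the underside.
Not all that is in view belongs to the job. Of the things that look like the retainer, take the one that is farthest to the robot's left at the start.

How it is judged:
By the outcome, as a careful person would: the job done as asked, in the order asked, and still so for the second after the job is handed in, with the robot touching nothing.
It also fails if it takes over 72 s, if anything falls off the work surface, if the arm or the gripper's body presses on something with over 40 N, if the wrist force passes 120 N, or if a joint passes its speed limit or range.

## Working session

There is one attempt and no reset: what is moved stays moved. The work goes in short steps, Python scripts to look and compute and a tool call to move; the robot and the scene stay as the last step left them, time stands still between calls to the robot, and variables do not carry over. Pictures are saved under pics/ and viewed, and the job is handed in when it is done.

Besides the shell and the picture viewer there is one more tool, called after "Emit:" as name(argument=value, ...), one argument or row to a line, values as JSON. send_rows: Moves the arm, as the interface text tells. Its arguments: {"type":"object","properties":{"steps":{"type":"array"},"grip_force":{"type":"number"}},"required":["steps"]}

```bash
mkdir -p pics
cat > h.py <<'E'
import numpy as np,cv2
from cell import env
def snap(n,tag):
    c=env.read_camera(n); p=c.pop("pixels"); cv2.imwrite(f"pics/{tag}.png",cv2.cvtColor(p,cv2.COLOR_RGB2BGR)); return p,c
E
python3 - <<'E'
from h import *
import pickle
for n in("side","top"):
    p,c=snap(n,n+"0"); print(n,c); pickle.dump((p,c),open(n+"0.pkl","wb"))
o=env.get_obs();print(o); print(env.tcp_to_grasp)
E
```

```text
side {'fx': 455.4367581834896, 'fy': 455.4367581834896, 'cx': 253.72266108214887, 'cy': 193.31527364372013, 'position': array([-0.06888957,  0.63074454,  1.21806633]), 'rotation': array([  39.66754868,   -0.81938528, -138.57898392])}
top {'fx': 456.7098029861863, 'fy': 456.7098029861863, 'cx': 256.9453151169992, 'cy': 196.06241488832816, 'position': array([ 0.39605869, -0.09534954,  1.34362175]), 'rotation': array([  6.07824316,   0.25626442, -89.84148798])}
{'time_s': 0.1, 'qpos': array([66.87189428, 18.43638667, -4.01646445, 83.16741093,  1.29623829,
       78.54095686, -3.26192555]), 'joint_velocities': array([ 0.11252135, -0.09324389, -0.07381809, -0.19649189,  0.06810511,
        0.04092627,  0.05403514]), 'effort': array([ 1.41252790e-04, -4.92573202e+01, -4.05673133e-01, -3.13399172e+01,
       -6.43082731e-02,  3.95083835e-02,  4.54270673e-05]), 'tool_pos': array([ 0.26347226, -0.59366851,  0.22155757]), 'tool_rot': array([ 1.79993662e+02,  9.94496229e-02, -6.60631094e+01]), 'force': array([ 0.69949222, -0.0534829 , -0.140384  ]), 'wrist_torque': array([0.03199566, 0.03185802, 0.01606359]), 'grip_width': 0.08706356555655591}
0.0187
```

View pics/side0.png

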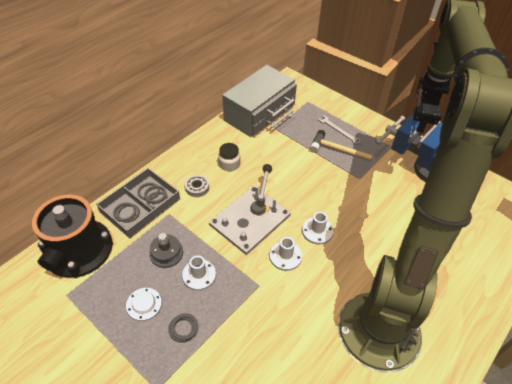

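View pics/top0.png

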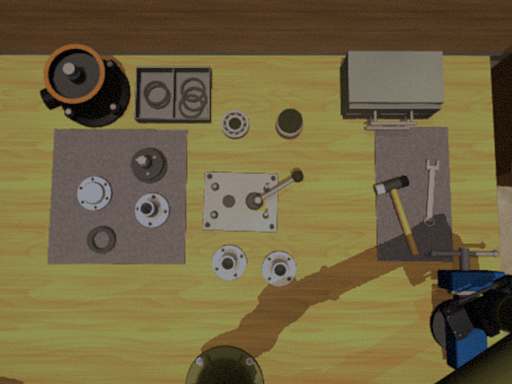

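Retainer lookalikes, top view: (152,210) on the left mat, (230,262) and (279,268) on the bare bench. The side cover at (95,193) has only a low dome, and the carrier at (149,164) is dark. I choose (152,210): it is on the left mat and farthest to the robot's left (+y is image left). Next I check it in close crops.

Run:
```python
import pickle,cv2,numpy as np
t=pickle.load(open("top0.pkl","rb"))[0];s=pickle.load(open("side0.pkl","rb"))[0]
def cr(p,x,y,w,h,k): return cv2.resize(p[y:y+h,x:x+w,::-1],None,fx=k,fy=k,interpolation=cv2.INTER_CUBIC)
cv2.imwrite("pics/c1.png",np.hstack([cr(t,122,180,60,60,6),cr(s,170,240,60,60,6)]))
cv2.imwrite("pics/c2.png",np.hstack([cr(t,195,160,115,80,6)]))
cv2.imwrite("pics/c3.png",np.hstack([cr(s,200,155,100,100,6)]))
```

```text
(no output)
```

View pics/c1.png

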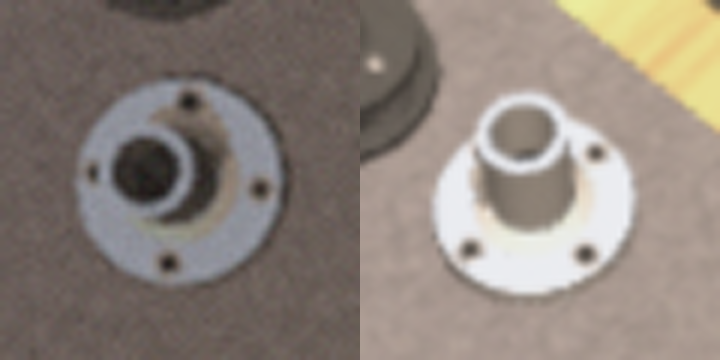

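View pics/c2.png

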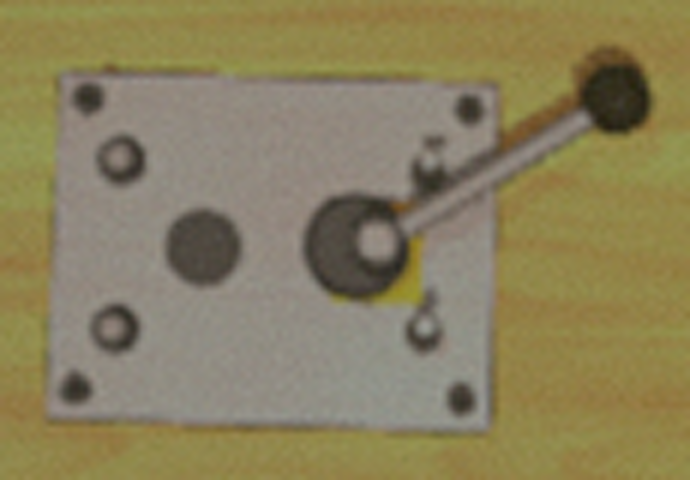

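View pics/c3.png

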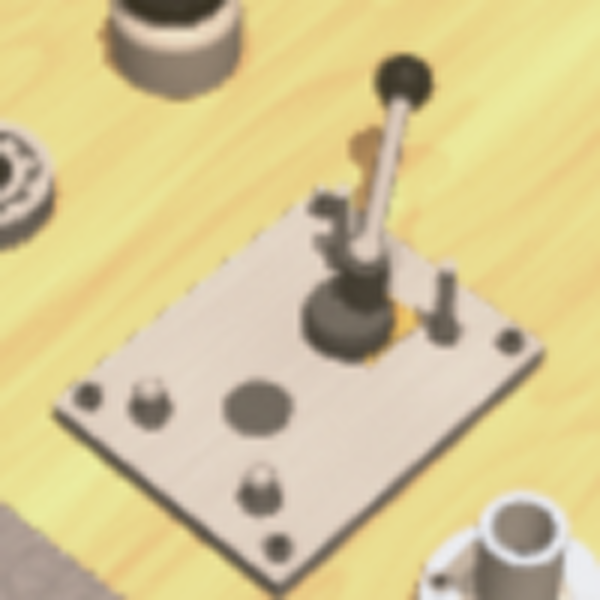

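Crop 1 shows a round flange with four holes and a long open snout on the mat, top (152,210), side (199,270). That is the retainer. Crops 2 and 3 show the fixture plate with dowels on the left, the cam and hub at about (257,200), and the ball at about (297,176). The handle is near closed.

```bash
cat >> h.py <<'E'
from scipy.spatial.transform import Rotation as Ro
import pickle
def Rm(e): return Ro.from_euler('xyz',e,degrees=True).as_matrix()
def ray(c,uv):
    uv=np.atleast_2d(np.asarray(uv,float))
    d=np.c_[(uv[:,0]-c['cx'])/c['fx'],-(uv[:,1]-c['cy'])/c['fy'],-np.ones(len(uv))]
    return d@Rm(c['rotation']).T
def plane(c,uv,z):
    d=ray(c,uv); o=c['position']; return o+d*((z-o[2])/d[:,2:3])
def tri(c1,u1,c2,u2):
    d1=ray(c1,u1)[0];d2=ray(c2,u2)[0];o1=c1['position'];o2=c2['position']
    A=np.c_[d1,-d2]; t=np.linalg.lstsq(A,o2-o1,rcond=None)[0]
    a=o1+d1*t[0];b=o2+d2*t[1]; return (a+b)/2,np.linalg.norm(a-b)
def proj(c,P):
    q=(np.atleast_2d(P)-c['position'])@Rm(c['rotation']); return np.c_[c['cx']+c['fx']*q[:,0]/-q[:,2],c['cy']-c['fy']*q[:,1]/-q[:,2]]
def circ(P):
    A=np.c_[2*P[:,:2],np.ones(len(P))];s=np.linalg.lstsq(A,(P[:,:2]**2).sum(1),rcond=None)[0]
    return s[:2],np.sqrt(s[2]+s[0]**2+s[1]**2)
def mask_blob(m,seed=None):
    n,l,st,ce=cv2.connectedComponentsWithStats(m.astype(np.uint8))
    return n,l,st,ce
E
cat > m1.py <<'E'
from h import *
T,ct=pickle.load(open("top0.pkl","rb"));S,cs=pickle.load(open("side0.pkl","rb"))
# dark blobs list near the fixture & snout & flange contour
def blobs(p,x,y,w,h,f,amin,tag):
    sub=p[y:y+h,x:x+w].astype(int); hsv=cv2.cvtColor(p[y:y+h,x:x+w],cv2.COLOR_RGB2HSV).astype(int)
    m=f(sub,hsv); n,l,st,ce=mask_blob(m)
    for i in range(1,n):
        if st[i,4]>=amin: print(tag,i,(ce[i]+[x,y]).round(1),st[i],)
    return l,m
for nm,p,c,(x,y) in(("top",T,ct,(122,180)),("side",S,cs,(170,240))):
    sub=p[y:y+60,x:x+60]; g=cv2.cvtColor(sub,cv2.COLOR_RGB2GRAY); print(nm,np.percentile(g,[5,30,60,80,95]))
    m=(g>(150 if nm=="side" else 125)).astype(np.uint8)
    cn=max(cv2.findContours(m,cv2.RETR_EXTERNAL,cv2.CHAIN_APPROX_NONE)[0],key=cv2.contourArea)
    pts=cn[:,0]+[x,y]; 
    for z in(0.018,):
        P=plane(c,pts,z); 
        if nm=="top": print("flange circ",circ(P))
        else:
            lo=pts[pts[:,1]>272]; P=plane(c,lo,z); print("flange lower circ",circ(P))
print("plate")
for nm,p,c,(x,y,w,h) in(("top",T,ct,(190,160,100,80)),):
    hsv=cv2.cvtColor(p[y:y+h,x:x+w],cv2.COLOR_RGB2HSV); m=(hsv[...,1]<75).astype(np.uint8)
    m=cv2.morphologyEx(m,cv2.MORPH_OPEN,np.ones((9,9)));
    cn=max(cv2.findContours(m,cv2.RETR_EXTERNAL,cv2.CHAIN_APPROX_NONE)[0],key=cv2.contourArea)
    r=cv2.boxPoints(cv2.minAreaRect(cn))+[x,y]; print(r); print(plane(c,r,0.02).round(4)); P=plane(c,r,.02);print(np.linalg.norm(P-np.roll(P,1,0),axis=1))
E
python3 m1.py
```

```text
top [ 66.  94.  98. 104. 146.]
flange circ (array([0.49671222, 0.21981623]), np.float64(0.04053937114430756))
side [101. 155. 159. 206. 235.]
flange lower circ (array([0.4809799 , 0.22040416]), np.float64(0.09029853930099993))
plate
[[202.2908287  229.40274811]
 [204.05688095 171.12293434]
 [277.7467804  173.35596466]
 [275.98072815 231.63578033]]
[[ 0.4396  0.0688  0.02  ]
 [ 0.6102  0.0663  0.02  ]
 [ 0.604  -0.1498  0.02  ]
 [ 0.4337 -0.1443  0.02  ]]
[0.21326475 0.17061104 0.21617657 0.17038535]
```

```bash
cat > m2.py <<'E'
from h import *
T,ct=pickle.load(open("top0.pkl","rb"));S,cs=pickle.load(open("side0.pkl","rb"))
for nm,p,c,(x,y),th in(("top",T,ct,(122,180),118),("side",S,cs,(170,240),180)):
    sub=p[y:y+60,x:x+60]; g=cv2.GaussianBlur(cv2.cvtColor(sub,cv2.COLOR_RGB2GRAY),(3,3),0)
    m=(g>th).astype(np.uint8)
    cn=max(cv2.findContours(m,cv2.RETR_EXTERNAL,cv2.CHAIN_APPROX_NONE)[0],key=cv2.contourArea)
    pts=cv2.convexHull(cn)[:,0]+[x,y]
    if nm=="side": pts=pts[pts[:,1]>268]
    P=plane(c,pts,.018); a,r=circ(P)
    k=abs(np.linalg.norm(P[:,:2]-a,axis=1)-r)<.003; print(nm,"flange",circ(P[k]),k.sum(),len(k))
    # bore: dark blob
    G=cv2.resize(g,None,fx=4,fy=4,interpolation=cv2.INTER_CUBIC)
    n,l,st,ce=mask_blob(G<(85 if nm=="top" else 150))
    for i in range(1,n):
        if st[i,4]>300: print(nm,"blob",(ce[i]-1.5)/4+[x,y],st[i])
    cv2.imwrite(f"pics/g_{nm}.png",G)
E
python3 m2.py
python3 - <<'E'
import pickle,cv2,numpy as np
t=pickle.load(open("top0.pkl","rb"))[0];s=pickle.load(open("side0.pkl","rb"))[0]
def cr(p,x,y,w,h,k):
    o=cv2.resize(p[y:y+h,x:x+w,::-1],None,fx=k,fy=k,interpolation=cv2.INTER_CUBIC)
    for i in range(0,w,5):
        cv2.line(o,(i*k+k//2,0),(i*k+k//2,h*k),(0,0,255) if (x+i)%10==0 else (0,160,0),1);
    for i in range(0,h,5): cv2.line(o,(0,i*k+k//2),(w*k,i*k+k//2),(0,0,255) if (y+i)%10==0 else (0,160,0),1)
    return o
cv2.imwrite("pics/c4.png",np.hstack([cr(t,130,190,40,40,9),cr(s,180,250,40,40,9)]))
E
```

```text
top flange (array([0.49643209, 0.21910951]), np.float64(0.048966604313336895)) 17 17
top blob [148.87181866 181.09742842] [ 69   0  81  16 943]
top blob [154.88341837 209.04744898] [111  87  37  60 980]
top blob [145.83746508 208.03701117] [  76   93   43   43 1432]
side flange (array([0.49435926, 0.21535489]), np.float64(0.0499145483114795)) 12 12
side blob [175.76980642 252.4953966 ] [   0    0   59  115 5295]
side blob [196.74924089 261.80010121] [ 89  74  40  32 988]
side blob [197.68447368 271.88802632] [  80  105   62   46 1900]
side blob [198.52544466 287.01358696] [  54  158  130   48 1012]
```

View pics/c4.png

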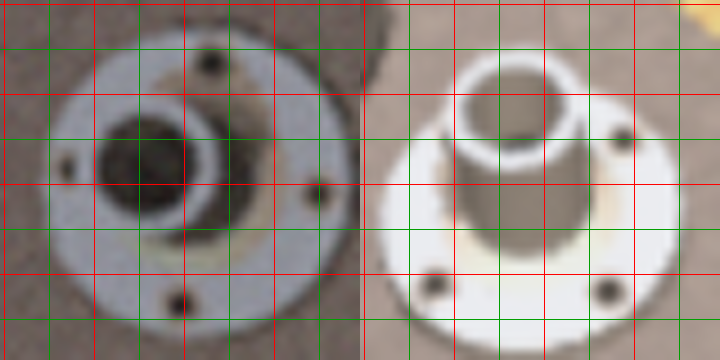

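```bash
cat > m3.py <<'E'
from h import *
T,ct=pickle.load(open("top0.pkl","rb"));S,cs=pickle.load(open("side0.pkl","rb"))
print("rim",tri(ct,(145.9,208.1),cs,(196.7,261.4)), plane(ct,(145.9,208.1),.084),plane(cs,(196.7,261.4),.084))
# fixture features: dowel tips, disc, hub top, ball
def dark(p,c,x,y,w,h,th,tag,sc=6,amin=60):
    g=cv2.cvtColor(p[y:y+h,x:x+w],cv2.COLOR_RGB2GRAY);G=cv2.resize(g,None,fx=sc,fy=sc,interpolation=cv2.INTER_CUBIC)
    n,l,st,ce=mask_blob(G<th); 
    for i in range(1,n):
        if st[i,4]>amin*sc: print(tag,((ce[i]-(sc-1)/2)/sc+[x,y]).round(2),st[i])
dark(T,ct,285,165,25,25,60,"topball");dark(S,cs,258,158,20,20,70,"sideball")
dark(T,ct,220,190,20,22,95,"topdisc");dark(S,cs,232,213,20,22,130,"sidedisc")
E
python3 m3.py
python3 - <<'E'
import pickle,cv2,numpy as np
t=pickle.load(open("top0.pkl","rb"))[0];s=pickle.load(open("side0.pkl","rb"))[0]
def cr(p,x,y,w,h,k):
    o=cv2.resize(p[y:y+h,x:x+w,::-1],None,fx=k,fy=k,interpolation=cv2.INTER_CUBIC)
    for i in range(0,w,5):
        cv2.line(o,(i*k+k//2,0),(i*k+k//2,h*k),(0,0,255) if (x+i)%10==0 else (0,160,0),1);
    for i in range(0,h,5): cv2.line(o,(0,i*k+k//2),(w*k,i*k+k//2),(0,0,255) if (y+i)%10==0 else (0,160,0),1)
    return o
cv2.imwrite("pics/c5.png",cr(t,200,170,80,60,9))
cv2.imwrite("pics/c6.png",cr(s,210,160,80,60,9))
E
```

```text
rim (array([0.4946504 , 0.21662375, 0.08646488]), np.float64(0.0026752130182202704)) [[0.49595136 0.21803976 0.084     ]] [[0.49465742 0.2150831  0.084     ]]
topball [297.15 175.77] [  40   35   68   66 3483]
sideball [267.02 167.84] [  33   41   47   42 1229]
topdisc [228.41 200.79] [  17   31   73   74 4201]
sidedisc [242.56 222.6 ] [  35   36   62   49 2416]
```

View pics/c5.png

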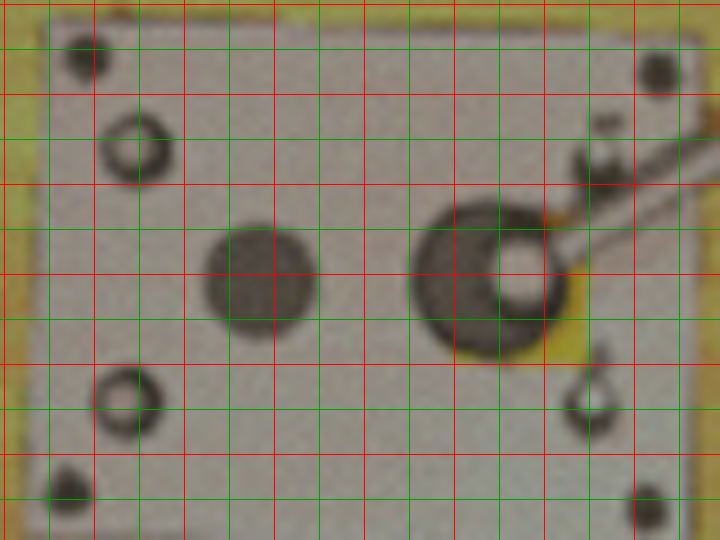

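View pics/c6.png

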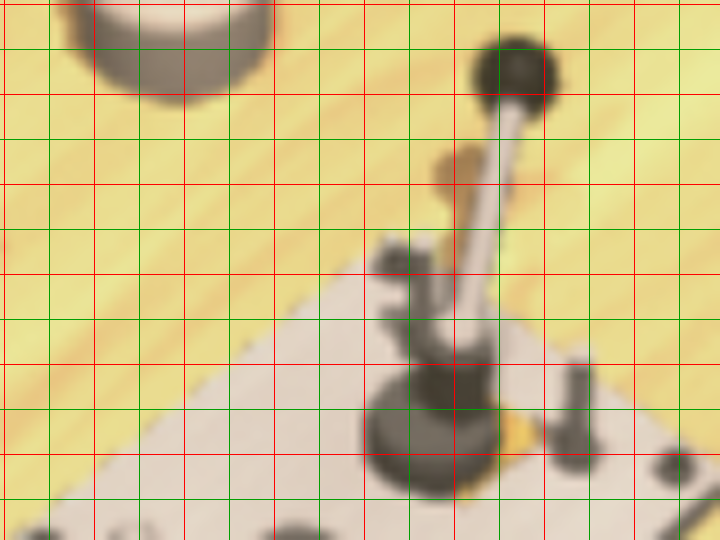

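```bash
cat > m4.py <<'E'
from h import *
T,ct=pickle.load(open("top0.pkl","rb"));S,cs=pickle.load(open("side0.pkl","rb"))
print("disc top/side z.02",plane(ct,(228.4,200.8),.02),plane(cs,(242.4,222.6),.02),tri(ct,(228.4,200.8),cs,(242.4,222.6)))
print("ball",tri(ct,(297.1,175.8),cs,(266.7,168.2)),plane(ct,(297.1,175.8),.075),plane(cs,(266.7,168.2),.075))
print("hub",tri(ct,(257.8,199.7),cs,(210+(460-4.5)/9,160+(325-4.5)/9)), plane(ct,(257.8,199.7),.08))
D=plane(ct,[(214.7,185.9),(213.7,214.2)],.044);print("dowels",D,D.mean(0),np.linalg.norm(D[0]-D[1]))
H=plane(ct,[(209.2,175.9),(272.8,177.8),(206.9,224.2),(271.4,225.8)],.02);print("holes",H,H.mean(0))
P=plane(ct,[(202.3,229.4),(204.06,171.1),(277.7,173.36),(276,231.6)],.02)
print("plate c",P.mean(0))
print("mat corner check rim of bench",)
E
python3 m4.py
```

```text
disc top/side z.02 [[ 0.52292414 -0.00594803  0.02      ]] [[ 0.52124073 -0.00851838  0.02      ]] (array([ 0.52156974, -0.00685053,  0.02185257]), np.float64(0.002801644718232569))
ball (array([ 0.58712563, -0.2024001 ,  0.07674468]), np.float64(0.0027641054181441675)) [[ 0.58856097 -0.20180309  0.075     ]] [[ 0.58690878 -0.20434577  0.075     ]]
hub (array([ 0.51915637, -0.09230331,  0.08420263]), np.float64(0.0020574476597501165)) [[ 0.52043632 -0.09172976  0.08      ]]
dowels [[0.56348431 0.03216074 0.044     ]
 [0.48215102 0.03399093 0.044     ]] [0.52281767 0.03307583 0.044     ] 0.08135387878453942
holes [[ 0.59607304  0.05100692  0.02      ]
 [ 0.59084397 -0.13529123  0.02      ]
 [ 0.45468191  0.05571631  0.02      ]
 [ 0.45053512 -0.13111259  0.02      ]] [ 0.52303351 -0.03992015  0.02      ]
plate c [ 0.52193013 -0.03973644  0.02      ]
mat corner check rim of bench
```

```bash
cat >> h.py <<'E'
def go(x,y,z,yaw,n=5,src=None):
    o=env.get_obs() if src is None else src
    p=o['tool_pos'];R=Rm(o['tool_rot']); Rt=Ro.from_euler('xyz',[180,0,yaw],degrees=True).as_matrix()
    d=R.T@(np.array([x,y,z])-p); w=Ro.from_matrix(R.T@Rt).as_rotvec()
    print("tool shift",d.round(4),"turn",w.round(4),"dist",np.linalg.norm(d).round(3),"deg",np.degrees(np.linalg.norm(w)).round(1)); return d,w
E
python3 - <<'E'
from h import *
print(Rm(env.get_obs()['tool_rot']).round(3))
go(.264,-.594,.30,31.4)
go(.569,-.1725,.16,31.4)
E
```

```text
[[ 0.406 -0.914 -0.001]
 [-0.914 -0.406  0.002]
 [-0.002  0.    -1.   ]]
tool shift [ 0.0004 -0.0003 -0.0784] turn [-1.4000e-03  1.4000e-03 -1.7011e+00] dist 0.078 deg 97.5
tool shift [-0.2609 -0.4501  0.062 ] turn [-1.4000e-03  1.4000e-03 -1.7011e+00] dist 0.524 deg 97.5
```

Emit:
send_rows(
  steps=[
    [[0,0,-0.03],[0,0,-0.1],0.05],
    [[0,0,-0.06],[0,0,-0.22],0.04],
    [[-0.015,-0.025,-0.075],[0,0,-0.34],0.04],
    [[-0.035,-0.055,-0.075],[0,0,-0.46],0.04],
    [[-0.055,-0.085,-0.075],[0,0,-0.58],0.04],
  ],
  grip_force=20,
)

```text
time_s: 0.52
tool_pos: [0.3193, -0.5093, 0.2985]
tool_rot: [180.0, -0.1, -32.6]
force: [0.6, -0.2, -0.2]
grip_width: 0.0613
```

Run:
```python
from h import *
go(.569,-.1725,.16,31.4)
```

```text
tool shift [ 0.0285 -0.4184  0.1382] turn [ 1.7000e-03 -1.1000e-03 -1.1174e+00] dist 0.442 deg 64.0
```

Emit:
send_rows(
  steps=[
    [[0.002,-0.036,0],[0,0,-0.12],0.04],
    [[0.005,-0.072,0.005],[0,0,-0.24],0.04],
    [[0.008,-0.11,0.02],[0,0,-0.36],0.04],
    [[0.01,-0.15,0.03],[0,0,-0.48],0.04],
    [[0.013,-0.19,0.04],[0,0,-0.6],0.04],
  ],
)

```text
time_s: 0.93
tool_pos: [0.4333, -0.355, 0.2567]
tool_rot: [-180.0, 0.0, 1.9]
force: [1.1, -0.4, -0.7]
grip_width: 0.0409
```

Run:
```python
from h import *
go(.569,-.1725,.16,31.4)
```

```text
tool shift [ 0.1416 -0.178   0.0966] turn [-3.000e-04  7.000e-04 -5.157e-01] dist 0.247 deg 29.5
```

Emit:
send_rows(
  steps=[
    [[0.02,-0.027,0.01],[0,0,-0.12],0.04],
    [[0.045,-0.055,0.02],[0,0,-0.24],0.04],
    [[0.067,-0.083,0.03],[0,0,-0.36],0.04],
    [[0.09,-0.11,0.04],[0,0,-0.46],0.04],
    [[0.112,-0.14,0.05],[0,0,-0.516],0.04],
  ],
)

```text
time_s: 1.35
tool_pos: [0.5417, -0.2129, 0.2068]
tool_rot: [180.0, 0.0, 31.3]
force: [0.1, -0.6, -0.5]
grip_width: 0.0399
```

Run:
```python
from h import *
go(.569,-.1725,.13,31.4)
```

```text
tool shift [ 0.0444 -0.0203  0.0767] turn [ 0.0002  0.0005 -0.0013] dist 0.091 deg 0.1
```

Emit:
send_rows(
  steps=[
    [[0.015,-0.007,0.02],[0,0,0],0.04],
    [[0.03,-0.014,0.04],[0,0,0],0.04],
    [[0.044,-0.02,0.06],[0,0,0],0.04],
    [[0.044,-0.02,0.07],[0,0,0],0.04],
    [[0.044,-0.02,0.07],[0,0,0],0.04],
  ],
)

```text
time_s: 1.77
tool_pos: [0.5666, -0.1729, 0.1345]
tool_rot: [-179.7, 0.2, 31.2]
force: [-0.5, -0.1, -0.1]
grip_width: 0.04
```

Run:
```python
from h import *
t,ct=snap("top","t1");s,cs=snap("side","s1")
o=env.get_obs();print(o['tool_pos'],proj(ct,o['tool_pos']),proj(cs,o['tool_pos']))
def cr(p,x,y,w,h,k): return cv2.resize(p[y:y+h,x:x+w,::-1],None,fx=k,fy=k,interpolation=cv2.INTER_CUBIC)
cv2.imwrite("pics/v1.png",np.hstack([cr(t,230,150,80,100,5),cr(s,220,130,80,100,5)]))
```

```text
[ 0.56790711 -0.1754158   0.13765274] [[289.19458652 179.92359958]] [[266.08878086 162.83202933]]
```

View pics/v1.png

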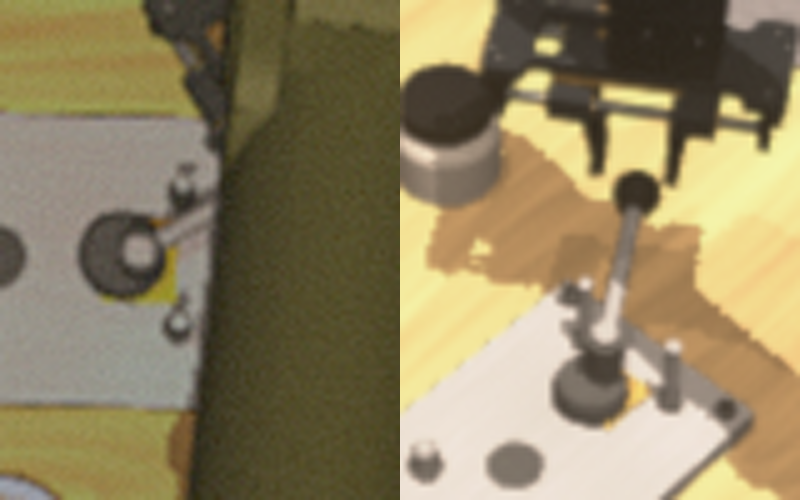

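Side view: the finger tips straddle the bar just inside the ball, at about (259,164) and (274,166). I lower them around the bar.

Emit:
send_rows(
  steps=[
    [[0,0,0.018],[0,0,0],0.04],
    [[0,0,0.036],[0,0,0],0.04],
    [[0,0,0.054],[0,0,0],0.04],
    [[0,0,0.07],[0,0,0],0.04],
    [[0,0,0.078],[0,0,0],0.04],
  ],
)

```text
time_s: 2.28
tool_pos: [0.5677, -0.176, 0.0591]
tool_rot: [180.0, 0.1, 31.0]
force: [-0.1, 0.2, 0.1]
grip_width: 0.0403
```

```bash
cat > arc.py <<'E'
from h import *
import sys
o=env.get_obs();print(o['tool_pos'],o['tool_rot'],o['force'])
px,py=.5203,-.0915
p=o['tool_pos'];print("r,phi",np.hypot(p[0]-px,p[1]-py),np.degrees(np.arctan2(p[1]-py,p[0]-px)))
rr=float(sys.argv[1]);
for a in map(float,sys.argv[2:]):
    go(px+rr*np.cos(np.radians(a)),py+rr*np.sin(np.radians(a)),.057,a+90,src=o)
E
python3 arc.py .095 -66 -73 -80 -87 -94
```

```text
[ 0.56766246 -0.17597122  0.05912449] [1.79972331e+02 6.37217873e-02 3.09575306e+01] [-0.05624683  0.17183378  0.12545906]
r,phi 0.09684312048248295 -60.72093448013206
tool shift [-0.0087 -0.0025  0.0021] turn [0.0005 0.0011 0.1214] dist 0.009 deg 7.0
tool shift [-0.0201 -0.0046  0.0021] turn [0.0006 0.001  0.2436] dist 0.021 deg 14.0
tool shift [-0.0311 -0.0081  0.0022] turn [0.0007 0.001  0.3658] dist 0.032 deg 21.0
tool shift [-0.0417 -0.0129  0.0022] turn [0.0007 0.001  0.488 ] dist 0.044 deg 28.0
tool shift [-0.0516 -0.0189  0.0022] turn [0.0008 0.0009 0.6101] dist 0.055 deg 35.0
```

Emit:
send_rows(
  steps=[
    [[-0.009,-0.002,0],[0,0,0.12],0.04],
    [[-0.02,-0.005,0],[0,0,0.24],0.04],
    [[-0.031,-0.008,0],[0,0,0.36],0.04],
    [[-0.042,-0.013,0],[0,0,0.48],0.04],
    [[-0.052,-0.019,0],[0,0,0.6],0.04],
  ],
)

```text
time_s: 2.7
tool_pos: [0.5155, -0.1859, 0.0613]
tool_rot: [180.0, -0.3, -3.7]
force: [3.7, -0.2, -3.0]
grip_width: 0.04
```

```bash
python3 arc.py .095 -103 -110 -117 -124 -130
```

```text
[ 0.51554256 -0.1858581   0.06132537] [179.95015505  -0.27307263  -3.69191443] [ 3.67563209 -0.2062377  -2.98691252]
r,phi 0.09447795566613093 -92.88635195169222
tool shift [-0.0167 -0.0007  0.0042] turn [ 0.0005 -0.0048  0.1625] dist 0.017 deg 9.3
tool shift [-0.028  -0.0033  0.0042] turn [ 2.000e-04 -4.900e-03  2.846e-01] dist 0.029 deg 16.3
tool shift [-0.0389 -0.0072  0.0041] turn [-1.000e-04 -4.900e-03  4.068e-01] dist 0.04 deg 23.3
tool shift [-0.0493 -0.0125  0.0041] turn [-4.00e-04 -4.90e-03  5.29e-01] dist 0.051 deg 30.3
tool shift [-0.0576 -0.0179  0.004 ] turn [-0.0007 -0.0049  0.6337] dist 0.06 deg 36.3
```

Emit:
send_rows(
  steps=[
    [[-0.012,-0.001,0],[0,0,0.12],0.04],
    [[-0.023,-0.003,0.001],[0,0,0.24],0.04],
    [[-0.034,-0.006,0.002],[0,0,0.36],0.04],
    [[-0.045,-0.011,0.003],[0,0,0.48],0.04],
    [[-0.055,-0.017,0.003],[0,0,0.6],0.04],
  ],
)

```text
time_s: 3.12
tool_pos: [0.4626, -0.1668, 0.0593]
tool_rot: [-179.9, -0.4, -38.1]
force: [1.9, -1.1, 1.9]
grip_width: 0.0402
```

```bash
python3 arc.py .095 -134 -138 -142 -146 -150
```

```text
[ 0.46255939 -0.1667508   0.05930238] [-179.91194878   -0.43662262  -38.09905607] [ 1.88584641 -1.0742041   1.9016615 ]
r,phi 0.09485072619126257 -127.49935036177892
tool shift [-0.0108 -0.0003  0.0022] turn [-0.0019 -0.0075  0.103 ] dist 0.011 deg 5.9
tool shift [-0.0173 -0.0013  0.0022] turn [-0.0022 -0.0075  0.1728] dist 0.018 deg 9.9
tool shift [-0.0238 -0.0026  0.0021] turn [-0.0025 -0.0074  0.2426] dist 0.024 deg 13.9
tool shift [-0.0302 -0.0044  0.0021] turn [-0.0027 -0.0073  0.3124] dist 0.031 deg 17.9
tool shift [-0.0364 -0.0067  0.002 ] turn [-0.003  -0.0072  0.3822] dist 0.037 deg 21.9
```

Emit:
send_rows(
  steps=[
    [[-0.005,0,0],[0,0,0.06],0.04],
    [[-0.01,-0.001,0],[0,0,0.11],0.04],
    [[-0.015,-0.001,0],[0,0,0.16],0.04],
    [[-0.02,-0.002,0],[0,0,0.21],0.04],
    [[-0.022,-0.003,0],[0,0,0.24],0.04],
  ],
)

```text
time_s: 3.53
tool_pos: [0.4465, -0.1507, 0.0591]
tool_rot: [-179.9, -0.3, -51.6]
force: [1.7, -1.9, 1.4]
grip_width: 0.0399
```

```bash
python3 arc.py .095 -144 -146 -148 -150 -152
```

```text
[ 0.44648235 -0.15072371  0.05911609] [-179.88556085   -0.34849478  -51.61267047] [ 1.69623472 -1.92528333  1.39788716]
r,phi 0.09463875139013425 -141.2600148184277
tool shift [-0.0046  0.0003  0.0021] turn [-0.0021 -0.006   0.0417] dist 0.005 deg 2.4
tool shift [-0.0079  0.0001  0.0021] turn [-0.0022 -0.006   0.0766] dist 0.008 deg 4.4
tool shift [-0.0112 -0.0002  0.002 ] turn [-0.0023 -0.006   0.1115] dist 0.011 deg 6.4
tool shift [-0.0145 -0.0006  0.002 ] turn [-0.0024 -0.0059  0.1464] dist 0.015 deg 8.4
tool shift [-0.0177 -0.0012  0.002 ] turn [-0.0025 -0.0059  0.1813] dist 0.018 deg 10.4
```

Emit:
send_rows(
  steps=[
    [[-0.0015,0,0],[0,0,0.02],0.04],
    [[-0.003,0,0],[0,0,0.04],0.04],
    [[-0.0045,0,0],[0,0,0.06],0.04],
    [[-0.006,0,0],[0,0,0.07],0.04],
    [[-0.007,0,0],[0,0,0.08],0.04],
  ],
)

```text
time_s: 3.95
tool_pos: [0.4431, -0.1455, 0.0581]
tool_rot: [-179.8, -0.4, -56.0]
force: [6.7, -6.3, 1.8]
grip_width: 0.04
```

```bash
python3 arc.py .095 -146 -148
python3 - <<'E'
from h import *
t,ct=snap("top","t2");s,cs=snap("side","s2")
def cr(p,x,y,w,h,k): return cv2.resize(p[y:y+h,x:x+w,::-1],None,fx=k,fy=k,interpolation=cv2.INTER_CUBIC)
cv2.imwrite("pics/v2.png",np.hstack([cr(t,230,170,80,100,5),cr(s,230,140,80,100,5)]))
E
```

```text
[ 0.44309039 -0.14549028  0.05813983] [-179.81887851   -0.39683456  -56.04852756] [ 6.65339781 -6.30779666  1.77518965]
r,phi 0.0942139801831555 -145.03610138546313
tool shift [-0.0016  0.0008  0.0011] turn [-0.0032 -0.0069 -0.0008] dist 0.002 deg 0.4
tool shift [-0.0049  0.0007  0.0011] turn [-0.0033 -0.0069  0.0341] dist 0.005 deg 2.0
```

View pics/v2.png

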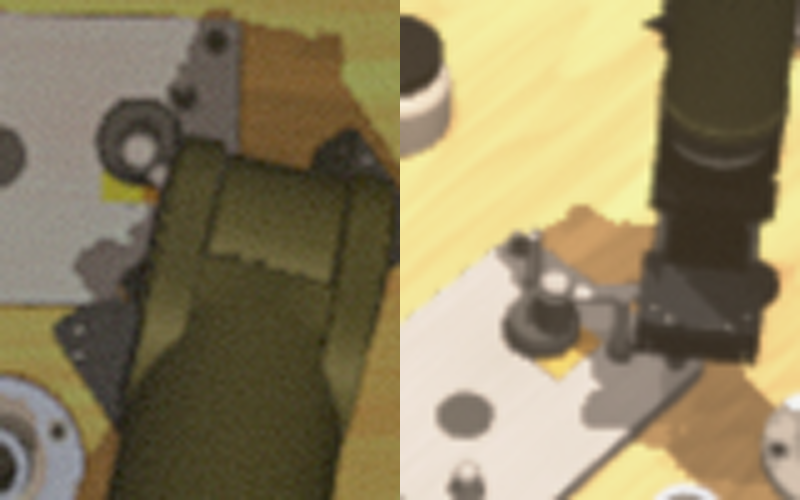

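The force jumped from 2.6 N to 9.2 N where I predicted the stop, so the handle is at open. I centre the gap and lift off.

Emit:
send_rows(
  steps=[
    [[0.006,0,0],[0,0,0],0.05],
    [[0.012,0,0],[0,0,0],0.06],
    [[0.014,0,-0.01],[0,0,0],0.06],
    [[0.014,0,-0.045],[0,0,0],0.06],
    [[0.014,0,-0.085],[0,0,0],0.06],
  ],
)

```text
time_s: 4.47
tool_pos: [0.4453, -0.1535, 0.1402]
tool_rot: [179.8, 0.4, -56.0]
force: [1.7, -0.6, 0.3]
grip_width: 0.0585
```

Run:
```python
from h import *
go(.495,.217,.20,-56+80)
```

```text
tool shift [-0.2797 -0.2483 -0.0587] turn [-0.0021  0.009  -1.3959] dist 0.379 deg 80.0
```

Run:
```python
from h import *
print(env.get_obs()['qpos'])
go(.495,.217,.18,-90)
```

```text
[ 36.46065455   1.28999082 -20.72105105 112.74116898   0.37532297
  66.52899191 -40.385577  ]
tool shift [-0.2795 -0.2484 -0.0387] turn [0.006  0.0062 0.5938] dist 0.376 deg 34.0
```

Emit:
send_rows(
  steps=[
    [[-0.02,-0.018,-0.01],[0,0,0.05],0.08],
    [[-0.045,-0.042,-0.02],[0,0,0.12],0.087],
    [[-0.072,-0.066,-0.04],[0,0,0.19],0.087],
    [[-0.1,-0.09,-0.04],[0,0,0.26],0.087],
    [[-0.128,-0.114,-0.04],[0,0,0.33],0.087],
  ],
)

```text
time_s: 4.88
tool_pos: [0.4711, 0.017, 0.1831]
tool_rot: [-179.9, -0.0, -75.1]
force: [1.1, -0.1, -0.7]
grip_width: 0.0834
```

Run:
```python
from h import *
t,ct=snap("top","t3")
def cr(p,x,y,w,h,k): return cv2.resize(p[y:y+h,x:x+w,::-1],None,fx=k,fy=k,interpolation=cv2.INTER_CUBIC)
cv2.imwrite("pics/v3.png",cr(t,210,140,110,100,6))
print(env.get_obs()['qpos'])
go(.495,.217,.18,-90)
```

```text
[ 26.27115473  -0.94752048 -31.8590697  109.6519952   -0.82538636
  71.05168964 -80.1069173 ]
tool shift [-0.1778 -0.0731  0.0039] turn [-0.002   0.0048  0.2655] dist 0.192 deg 15.2
```

View pics/v3.png

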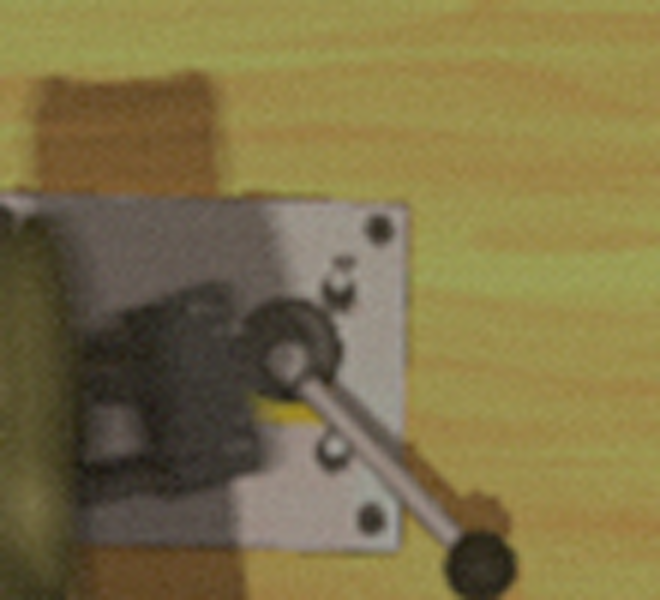

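Top view: the bar runs from the hub at (258,200) to the ball at (290,234). That is about -137° in the world, which matches the open stop. On to the retainer.

Emit:
send_rows(
  steps=[
    [[-0.033,-0.014,0],[0,0,0.06],0.087],
    [[-0.068,-0.028,0],[0,0,0.12],0.087],
    [[-0.105,-0.043,0],[0,0,0.18],0.087],
    [[-0.142,-0.058,0],[0,0,0.24],0.087],
    [[-0.17,-0.07,0],[0,0,0.265],0.087],
  ],
)

```text
time_s: 5.35
tool_pos: [0.4931, 0.2008, 0.1818]
tool_rot: [179.9, 0.1, -90.1]
force: [1.0, 0.7, -0.5]
grip_width: 0.0871
```

Run:
```python
from h import *
go(.4955,.217,.13,-90)
print(env.get_obs()['qpos'])
```

```text
tool shift [-0.0161 -0.0025  0.0518] turn [ 0.0015  0.0009 -0.0013] dist 0.054 deg 0.1
[  13.151997      8.66786699  -41.27647959  101.77505866    5.914935
   71.83203201 -119.72776502]
```

Emit:
send_rows(
  steps=[
    [[-0.006,-0.002,0.01],[0,0,0],0.087],
    [[-0.01,-0.002,0.025],[0,0,0],0.087],
    [[-0.01,-0.002,0.045],[0,0,0],0.087],
    [[-0.01,-0.002,0.05],[0,0,0],0.087],
    [[-0.01,-0.002,0.05],[0,0,0],0.087],
  ],
)

```text
time_s: 5.77
tool_pos: [0.4946, 0.206, 0.1296]
tool_rot: [179.7, -0.1, -90.1]
force: [0.2, -0.6, -0.3]
grip_width: 0.087
```

Run:
```python
from h import *
t,ct=snap("top","t4");s,cs=snap("side","s4")
go(.4955,.217,.13,-90)
o=env.get_obs(); print(o['tool_pos'],proj(ct,o['tool_pos']),proj(cs,o['tool_pos']))
def cr(p,x,y,w,h,k): return cv2.resize(p[y:y+h,x:x+w,::-1],None,fx=k,fy=k,interpolation=cv2.INTER_CUBIC)
cv2.imwrite("pics/v4.png",np.hstack([cr(t,110,160,80,110,5),cr(s,160,200,80,110,5)]))
```

```text
tool shift [-0.0101  0.0009  0.0019] turn [ 0.0005 -0.0003 -0.0018] dist 0.01 deg 0.1
[0.49633702 0.20685782 0.13189687] [[145.66938871 206.53355099]] [[196.99931204 250.2190934 ]]
```

View pics/v4.png

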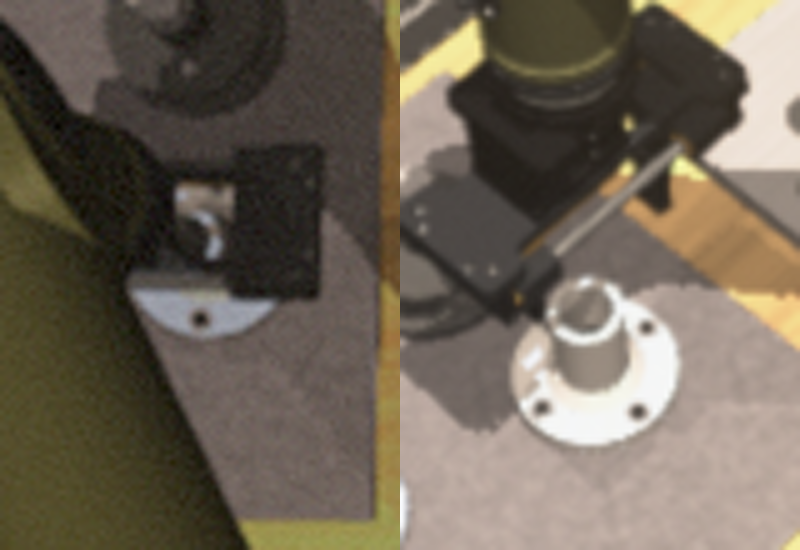

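Emit:
send_rows(
  steps=[
    [[-0.008,0,0.01],[0,0,0],0.087],
    [[-0.01,0.001,0.03],[0,0,0],0.087],
    [[-0.01,0.001,0.05],[0,0,0],0.087],
    [[-0.01,0.001,0.065],[0,0,0],0.087],
    [[-0.01,0.001,0.065],[0,0,0],0.087],
  ],
)

```text
time_s: 6.28
tool_pos: [0.494, 0.2162, 0.0648]
tool_rot: [179.8, -0.1, -90.1]
force: [-1.1, -1.3, -1.1]
grip_width: 0.0868
```

Run:
```python
from h import *
s,cs=snap("side","s5")
go(.4952,.217,.04,-90)
o=env.get_obs(); print(o['tool_pos'],proj(cs,o['tool_pos']),o['force'])
def cr(p,x,y,w,h,k): return cv2.resize(p[y:y+h,x:x+w,::-1],None,fx=k,fy=k,interpolation=cv2.INTER_CUBIC)
cv2.imwrite("pics/v5.png",np.hstack([cr(s,160,220,90,80,7)]))
```

```text
tool shift [-0.0002 -0.0003  0.0264] turn [ 0.0016 -0.0007 -0.0018] dist 0.026 deg 0.1
[0.49491907 0.21677072 0.06635227] [[196.71606785 264.90562468]] [ 0.25903683 -0.43904188  0.92553665]
```

View pics/v5.png

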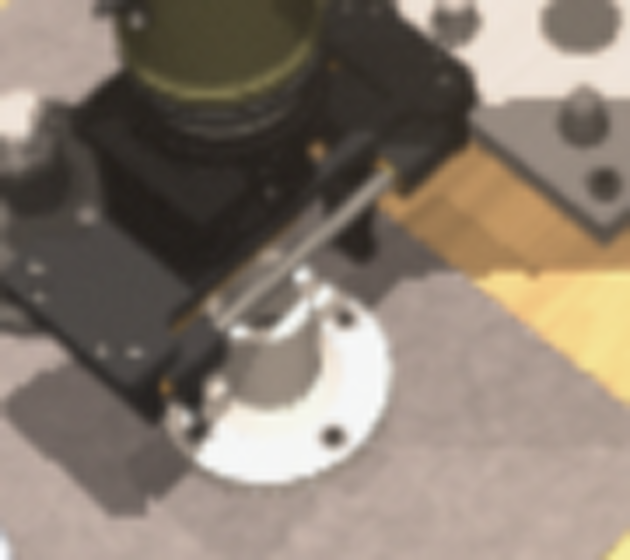

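The fingers straddle the snout, with the rim at about (198,264) in the side view. I go down 25 mm and close.

Emit:
send_rows(
  steps=[
    [[0,0,0.012],[0,0,0],0.087],
    [[0,0,0.024],[0,0,0],0.087],
    [[0,0,0.025],[0,0,0],0.06],
    [[0,0,0.025],[0,0,0],0.03],
    [[0,0,0.025],[0,0,0],0.03],
  ],
  grip_force=35,
)

```text
time_s: 6.75
tool_pos: [0.4954, 0.2176, 0.0417]
tool_rot: [-180.0, 0.0, -90.1]
force: [-0.7, 0.2, -0.4]
grip_width: 0.074
```

Emit:
send_rows(
  steps=[
    [[0,0,0],[0,0,0],0.03],
    [[0,0,0],[0,0,0],0.03],
    [[0,0,0],[0,0,0],0.03],
    [[0,0,0],[0,0,0],0.03],
    [[0,0,0],[0,0,0],0.03],
  ],
)

```text
time_s: 7.17
tool_pos: [0.4954, 0.2173, 0.0417]
tool_rot: [-180.0, -0.0, -90.1]
force: [-0.6, -1.2, 1.3]
grip_width: 0.0432
```

Run:
```python
from h import *
o=env.get_obs(); print(o['tool_pos'],o['tool_rot'],o['force'],o['grip_width'])
```

```text
[0.49538574 0.21733002 0.04172568] [-1.79984991e+02 -2.30255730e-02 -9.00710461e+01] [-0.62722521 -1.19657889  1.29299165] 0.04324699028959506
```

Emit:
send_rows(
  steps=[
    [[0,0,-0.008],[0,0,0],0.03],
    [[0,0,-0.025],[0,0,0],0.03],
    [[0,0,-0.045],[0,0,0],0.03],
    [[0,0,-0.065],[0,0,0],0.03],
    [[0,0,-0.08],[0,0,0],0.03],
  ],
)

```text
time_s: 7.58
tool_pos: [0.4951, 0.2177, 0.1229]
tool_rot: [-180.0, 0.0, -90.0]
force: [0.9, 0.9, -3.2]
grip_width: 0.0436
```

Run:
```python
from h import *
s,cs=snap("side","s6");t,ct=snap("top","t6")
o=env.get_obs(); print(o['tool_pos'],proj(cs,o['tool_pos']),o['force'],o['grip_width'])
go(.5225,-.011,.12,-90)
def cr(p,x,y,w,h,k): return cv2.resize(p[y:y+h,x:x+w,::-1],None,fx=k,fy=k,interpolation=cv2.INTER_CUBIC)
cv2.imwrite("pics/v6.png",np.hstack([cr(s,150,190,100,110,5)]))
```

```text
[0.49676748 0.21838224 0.12410085] [[194.15032282 254.23759731]] [ 1.00029327  0.83931108 -4.30249997] 0.04288160263190759
tool shift [ 0.2294 -0.026   0.0039] turn [-0.0046  0.0012 -0.0011] dist 0.231 deg 0.3
```

View pics/v6.png

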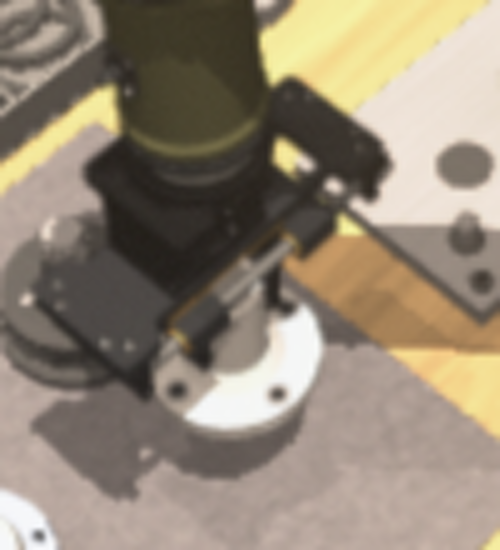

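The retainer hangs level in the jaws, flange at about (198,264) in the side view, width 43 mm. I carry it to the nest.

Emit:
send_rows(
  steps=[
    [[0.012,-0.001,0],[0,0,0],0.03],
    [[0.034,-0.004,0],[0,0,0],0.03],
    [[0.06,-0.007,0],[0,0,0],0.03],
    [[0.086,-0.01,0],[0,0,0],0.03],
    [[0.112,-0.013,0],[0,0,0],0.03],
  ],
)

```text
time_s: 8.1
tool_pos: [0.5069, 0.1042, 0.12]
tool_rot: [179.9, -0.0, -90.0]
force: [0.7, -0.6, -3.7]
grip_width: 0.0435
```

Emit:
send_rows(
  steps=[
    [[0.026,-0.003,0],[0,0,0],0.03],
    [[0.052,-0.006,0],[0,0,0],0.03],
    [[0.078,-0.009,0],[0,0,0],0.03],
    [[0.1,-0.012,0],[0,0,0],0.03],
    [[0.112,-0.013,0],[0,0,0],0.03],
  ],
)

```text
time_s: 8.52
tool_pos: [0.5201, -0.0103, 0.12]
tool_rot: [179.9, -0.1, -90.3]
force: [0.6, -0.2, -3.2]
grip_width: 0.0433
```

Emit:
send_rows(
  steps=[
    [[0,0,0],[0,0,0],0.03],
    [[0,0,0],[0,0,0],0.03],
    [[0,0,0],[0,0,0],0.03],
    [[0,0,0],[0,0,0],0.03],
    [[0,0,0],[0,0,0],0.03],
  ],
)

```text
time_s: 8.93
tool_pos: [0.5209, -0.0048, 0.1215]
tool_rot: [180.0, 0.0, -89.9]
force: [0.5, 0.6, -3.7]
grip_width: 0.043
```

Run:
```python
from h import *
s,cs=snap("side","s7");t,ct=snap("top","t7")
for i in range(3):
    snap("side","tmp"); o=env.get_obs(); print(o['tool_pos'],o['tool_rot'])
go(.5223,-.012,.12,-90)
def cr(p,x,y,w,h,k): return cv2.resize(p[y:y+h,x:x+w,::-1],None,fx=k,fy=k,interpolation=cv2.INTER_CUBIC)
cv2.imwrite("pics/v7.png",np.hstack([cr(s,200,150,80,110,5),cr(t,190,150,80,110,5)]))
```

```text
[ 0.52101076 -0.00574822  0.12159481] [-1.79993949e+02 -8.65423353e-04 -8.99924237e+01]
[ 0.52098775 -0.00599419  0.121569  ] [-1.79995318e+02 -4.44382014e-03 -9.00159201e+01]
[ 0.52100089 -0.00618715  0.1215723 ] [-1.79995058e+02 -5.56581717e-03 -9.00345521e+01]
tool shift [ 0.0058 -0.0013  0.0016] turn [-0.0001 -0.0001 -0.0006] dist 0.006 deg 0.0
```

View pics/v7.png

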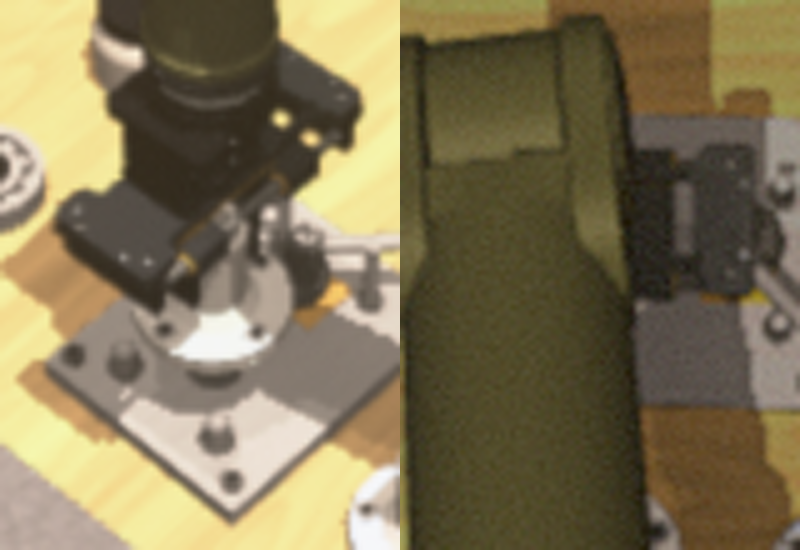

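Emit:
send_rows(
  steps=[
    [[0.003,-0.001,0],[0,0,0],0.03],
    [[0.006,-0.001,0.005],[0,0,0],0.03],
    [[0.006,-0.001,0.015],[0,0,0],0.03],
    [[0.006,-0.001,0.025],[0,0,0],0.03],
    [[0.006,-0.001,0.03],[0,0,0],0.03],
  ],
)

```text
time_s: 9.6
tool_pos: [0.5206, -0.0127, 0.0893]
tool_rot: [179.8, 0.0, -90.1]
force: [-0.2, -0.4, -4.1]
grip_width: 0.0436
```

Emit:
send_rows(
  steps=[
    [[0,0,0],[0,0,0],0.03],
    [[0,0,0],[0,0,0],0.03],
    [[0,0,0],[0,0,0],0.03],
    [[0,0,0],[0,0,0],0.03],
    [[0,0,0],[0,0,0],0.03],
  ],
)

```text
time_s: 10.02
tool_pos: [0.5224, -0.0125, 0.092]
tool_rot: [-179.9, -0.0, -90.1]
force: [-0.4, -0.1, -3.5]
grip_width: 0.043
```

```bash
cat > chk.py <<'E'
from h import *
s,cs=snap("side","s8")
o=env.get_obs(); print(o['tool_pos'],o['tool_rot'],o['force'])
go(.5223,-.012,.0577,-90)
# flange lower arc in side view at flange-top height
zt=o['tool_pos'][2]-.0377+.014
x,y=215,190
g=cv2.GaussianBlur(cv2.cvtColor(s[y:y+60,x:x+60],cv2.COLOR_RGB2GRAY),(3,3),0)
G=cv2.resize(s[y-20:y+60,x-10:x+70,::-1],None,fx=7,fy=7,interpolation=cv2.INTER_CUBIC); 
# overlay predicted circle
a=np.linspace(0,2*np.pi,60); P=np.c_[o['tool_pos'][0]+.05*np.cos(a),o['tool_pos'][1]+.05*np.sin(a),np.full(60,zt)]
q=(proj(cs,P)-[x-10,y-20])*7+3.5
for u in q: cv2.circle(G,tuple(int(v) for v in u),1,(0,0,255),-1)
cv2.imwrite("pics/v8.png",G)
E
python3 chk.py
```

```text
[ 0.52232905 -0.01252248  0.09195733] [-1.79954677e+02 -1.40580559e-02 -9.00673188e+01] [ 0.2608865  -0.06362288 -3.80327752]
tool shift [-0.0005  0.0001  0.0343] turn [-0.0008 -0.0002 -0.0012] dist 0.034 deg 0.1
```

View pics/v8.png

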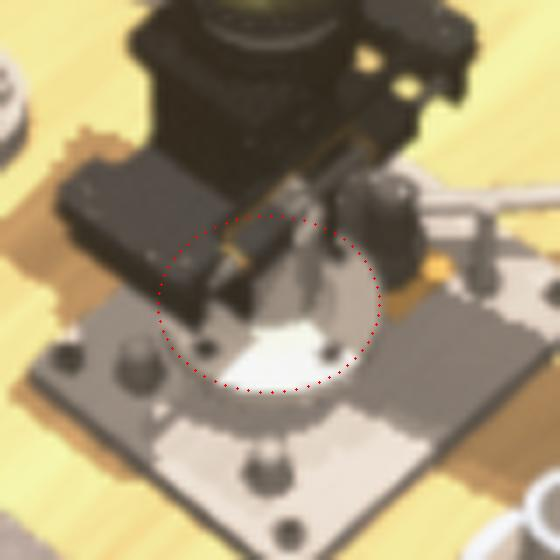

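The side view overlay matches the flange rim, so the in-hand pose is as assumed. I descend into the nest.

Emit:
send_rows(
  steps=[
    [[-0.001,0,0.006],[0,0,0],0.03],
    [[-0.001,0,0.013],[0,0,0],0.03],
    [[-0.001,0,0.02],[0,0,0],0.03],
    [[-0.001,0,0.025],[0,0,0],0.03],
    [[-0.001,0,0.029],[0,0,0],0.03],
  ],
)

```text
time_s: 10.48
tool_pos: [0.5213, -0.0115, 0.0613]
tool_rot: [179.9, 0.0, -90.1]
force: [-0.1, 0.2, -3.4]
grip_width: 0.0432
```

Emit:
send_rows(
  steps=[
    [[0,0,0],[0,0,0],0.03],
    [[0,0,0.001],[0,0,0],0.03],
    [[0,0,0.002],[0,0,0],0.03],
    [[0,0,0.003],[0,0,0],0.03],
    [[0,0,0.003],[0,0,0],0.03],
  ],
)

```text
time_s: 10.9
tool_pos: [0.5221, -0.0116, 0.0596]
tool_rot: [-180.0, -0.0, -90.1]
force: [-0.2, 1.3, -4.3]
grip_width: 0.0436
```

```bash
python3 chk.py
```

```text
[ 0.52211395 -0.01155748  0.05968589] [-1.79983364e+02 -1.07558016e-02 -9.00702405e+01] [-0.33163098  0.07419835 -2.99623573]
tool shift [ 0.0004 -0.0002  0.002 ] turn [-0.0003 -0.0002 -0.0012] dist 0.002 deg 0.1
```

View pics/v8.png

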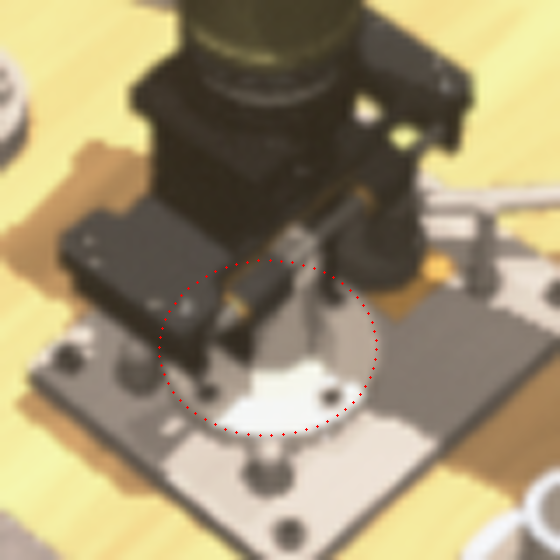

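It still hangs about 2 mm above the plate (force -3 to -4 N, no contact). I lower it in half-millimetre steps.

Emit:
send_rows(
  steps=[
    [[0,0,0.0005],[0,0,0],0.03],
    [[0,0,0.001],[0,0,0],0.03],
    [[0,0,0.0015],[0,0,0],0.03],
    [[0,0,0.002],[0,0,0],0.03],
    [[0,0,0.002],[0,0,0],0.03],
  ],
)

```text
time_s: 11.37
tool_pos: [0.522, -0.0116, 0.0577]
tool_rot: [-180.0, -0.0, -90.1]
force: [-0.9, 0.5, -1.3]
grip_width: 0.0434
```

```bash
python3 -c "
from h import *
o=env.get_obs();print(o['tool_pos'],o['force'])"
```

```text
[ 0.52203973 -0.01156976  0.05773224] [-0.87395453  0.54891972 -1.31011895]
```

Contact is beginning, since the load is dropping. One more millimetre.

Emit:
send_rows(
  steps=[
    [[0,0,0.0003],[0,0,0],0.03],
    [[0,0,0.0006],[0,0,0],0.03],
    [[0,0,0.001],[0,0,0],0.03],
    [[0,0,0.001],[0,0,0],0.03],
    [[0,0,0.001],[0,0,0],0.03],
  ],
)

```text
time_s: 11.78
tool_pos: [0.522, -0.0115, 0.0577]
tool_rot: [180.0, -0.0, -90.1]
force: [-5.0, -0.1, 7.5]
grip_width: 0.0434
```

```bash
python3 -c "
from h import *
o=env.get_obs();print(o['tool_pos'],o['force'],o['tool_rot'])"
```

```text
[ 0.52204957 -0.0115325   0.05771525] [-4.95983145 -0.06861382  7.45626928] [ 1.79993505e+02 -3.95028027e-02 -9.00696279e+01]
```

Seated on the plate at the expected height (+7.5 N). Release.

Emit:
send_rows(
  steps=[
    [[0,0,0],[0,0,0],0.05],
    [[0,0,0],[0,0,0],0.06],
    [[0,0,0],[0,0,0],0.07],
    [[0,0,0],[0,0,0],0.07],
    [[0,0,0],[0,0,0],0.07],
  ],
)

```text
time_s: 12.2
tool_pos: [0.5222, -0.0115, 0.0565]
tool_rot: [-180.0, 0.0, -90.1]
force: [-0.3, -0.2, 0.1]
grip_width: 0.0665
```

Emit:
send_rows(
  steps=[
    [[0,0,-0.01],[0,0,0],0.07],
    [[0,0,-0.03],[0,0,0],0.07],
    [[0,0,-0.06],[0,0,0],0.07],
    [[0,0,-0.09],[0,0,0],0.07],
    [[0,0,-0.12],[0,0,0],0.07],
  ],
)

```text
time_s: 12.62
tool_pos: [0.5218, -0.0113, 0.1784]
tool_rot: [-180.0, 0.0, -90.0]
force: [0.5, 0.4, -0.2]
grip_width: 0.0702
```

Run:
```python
from h import *
a=np.radians(-136.4); r=.095
go(.5203+r*np.cos(a),-.0915+r*np.sin(a),.17,-46)
print(env.get_obs()['qpos'])
```

```text
tool shift [0.1458 0.0702 0.0084] turn [-2.000e-04  1.000e-04 -7.687e-01] dist 0.162 deg 44.0
[ 29.43674835   6.34651013 -32.9711196  103.66102249   3.64022519
  71.03547389 -94.60374591]
```

Emit:
send_rows(
  steps=[
    [[0.025,0.012,0],[0,0,-0.12],0.05],
    [[0.055,0.026,0],[0,0,-0.24],0.04],
    [[0.085,0.04,0],[0,0,-0.36],0.04],
    [[0.115,0.055,0],[0,0,-0.48],0.04],
    [[0.14,0.067,0.005],[0,0,-0.6],0.04],
  ],
)

```text
time_s: 13.03
tool_pos: [0.4556, -0.1515, 0.1735]
tool_rot: [-179.9, -0.2, -56.9]
force: [1.6, -0.5, -1.8]
grip_width: 0.0453
```

Emit:
send_rows(
  steps=[
    [[0,0,0],[0,0,-0.1],0.04],
    [[0,0,0],[0,0,-0.169],0.04],
    [[0,0,0],[0,0,-0.169],0.04],
    [[0,0,0],[0,0,-0.169],0.04],
    [[0,0,0],[0,0,-0.169],0.04],
  ],
)

```text
time_s: 13.45
tool_pos: [0.456, -0.1495, 0.1723]
tool_rot: [-180.0, -0.0, -47.6]
force: [0.2, -0.9, -0.2]
grip_width: 0.0397
```

Run:
```python
from h import *
a=np.radians(-136.4); r=.095
go(.5203+r*np.cos(a),-.0915+r*np.sin(a),.057,-46)
s,cs=snap("side","s9");t,ct=snap("top","t9")
def cr(p,x,y,w,h,k): return cv2.resize(p[y:y+h,x:x+w,::-1],None,fx=k,fy=k,interpolation=cv2.INTER_CUBIC)
cv2.imwrite("pics/v9.png",np.hstack([cr(s,210,150,80,100,5),cr(t,195,150,80,100,5)]))
```

```text
tool shift [0.0025 0.0084 0.1153] turn [-0.0002 -0.0006 -0.0278] dist 0.116 deg 1.6
```

View pics/v9.png

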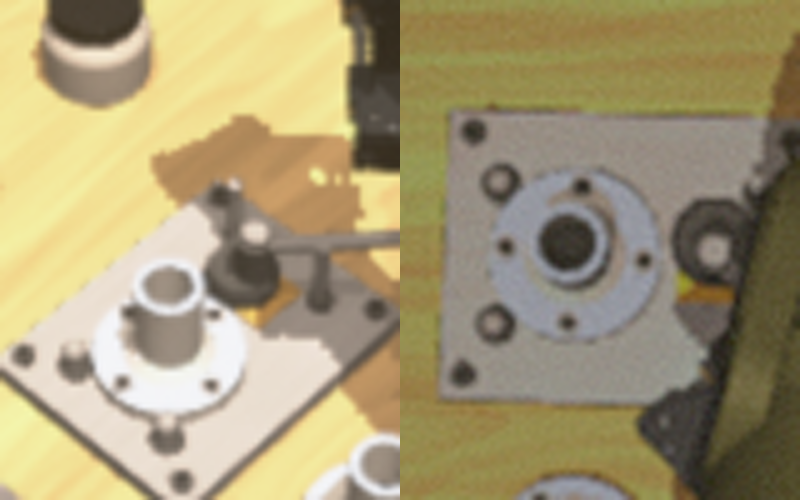

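Both views show the retainer flat in the nest, snout up, with a small gap to the dowels and to the cam (top view centre about (310,198)). Now I go down over the bar.

Emit:
send_rows(
  steps=[
    [[0.002,0.006,0.01],[0,0,-0.02],0.04],
    [[0.0025,0.008,0.035],[0,0,-0.028],0.04],
    [[0.0025,0.008,0.06],[0,0,-0.028],0.04],
    [[0.0025,0.008,0.07],[0,0,-0.028],0.04],
    [[0.0025,0.008,0.07],[0,0,-0.028],0.04],
  ],
)

```text
time_s: 13.97
tool_pos: [0.4496, -0.1561, 0.0995]
tool_rot: [179.9, 0.3, -45.9]
force: [-0.3, -0.6, -0.4]
grip_width: 0.0393
```

```bash
python3 arc.py .095 -136.4
python3 - <<'E'
from h import *
s,cs=snap("side","s10")
def cr(p,x,y,w,h,k): return cv2.resize(p[y:y+h,x:x+w,::-1],None,fx=k,fy=k,interpolation=cv2.INTER_CUBIC)
cv2.imwrite("pics/v10.png",np.hstack([cr(s,230,130,90,100,6)]))
E
```

```text
[ 0.44957545 -0.15606685  0.09946028] [179.89442941   0.28442394 -45.92564545] [-0.26025807 -0.62116143 -0.43864698]
r,phi 0.09576450049261369 -137.60598066932664
tool shift [ 0.0022 -0.0008  0.0424] turn [0.0019 0.005  0.0083] dist 0.043 deg 0.6
```

View pics/v10.png

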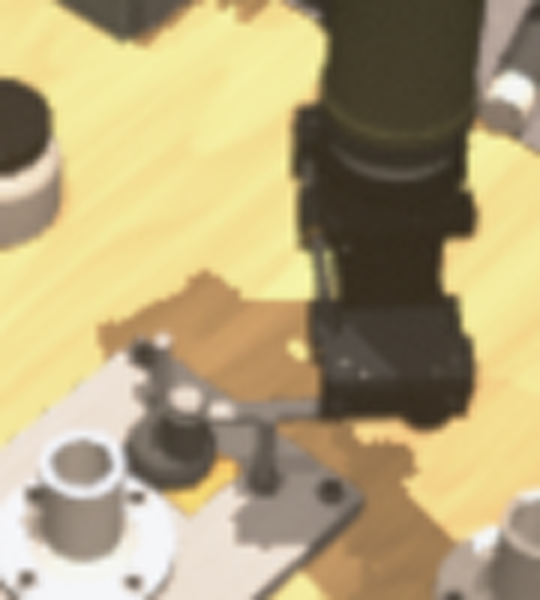

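Aligned, force zero. I lower the last 42 mm.

Emit:
send_rows(
  steps=[
    [[0.002,0,0.01],[0,0,0],0.04],
    [[0.002,0,0.022],[0,0,0],0.04],
    [[0.002,0,0.034],[0,0,0],0.04],
    [[0.002,0,0.042],[0,0,0],0.04],
    [[0.002,0,0.042],[0,0,0],0.04],
  ],
)

```text
time_s: 14.43
tool_pos: [0.4524, -0.1583, 0.0589]
tool_rot: [180.0, 0.1, -45.9]
force: [-0.1, -0.3, 0.1]
grip_width: 0.0399
```

```bash
python3 arc.py .095 -130 -123 -116 -109 -102
```

```text
[ 0.45239728 -0.15834924  0.05890158] [ 1.79964650e+02  7.86569518e-02 -4.59323594e+01] [-0.06227371 -0.270025    0.1058479 ]
r,phi 0.0952869327219489 -135.44792288841637
tool shift [ 0.009  -0.0008  0.0019] turn [ 0.0005  0.0014 -0.1035] dist 0.009 deg 5.9
tool shift [ 0.0205 -0.0027  0.0019] turn [ 0.0005  0.0014 -0.2257] dist 0.021 deg 12.9
tool shift [ 0.0316 -0.006   0.0019] turn [ 0.0004  0.0015 -0.3479] dist 0.032 deg 19.9
tool shift [ 0.0422 -0.0106  0.0018] turn [ 3.000e-04  1.500e-03 -4.701e-01] dist 0.044 deg 26.9
tool shift [ 0.0522 -0.0165  0.0018] turn [ 2.000e-04  1.500e-03 -5.922e-01] dist 0.055 deg 33.9
```

Emit:
send_rows(
  steps=[
    [[0.009,-0.001,0],[0,0,-0.1],0.04],
    [[0.02,-0.003,0],[0,0,-0.22],0.04],
    [[0.031,-0.006,0],[0,0,-0.34],0.04],
    [[0.042,-0.01,0],[0,0,-0.46],0.04],
    [[0.052,-0.016,0],[0,0,-0.58],0.04],
  ],
)

```text
time_s: 14.85
tool_pos: [0.5003, -0.1845, 0.0602]
tool_rot: [-180.0, 0.1, -12.4]
force: [-2.6, 3.0, -0.0]
grip_width: 0.04
```

```bash
python3 arc.py .095 -96 -90 -84 -78 -72
```

```text
[ 0.50031583 -0.18445557  0.06015227] [-1.79964273e+02  1.05585336e-01 -1.24058926e+01] [-2.58677672  3.03194837 -0.01414072]
r,phi 0.09507946747394866 -102.1331296285121
tool shift [ 0.0102 -0.0007  0.0031] turn [-0.0007  0.0018 -0.1118] dist 0.011 deg 6.4
tool shift [ 0.02   -0.0023  0.0031] turn [-0.0008  0.0018 -0.2165] dist 0.02 deg 12.4
tool shift [ 0.0295 -0.0049  0.0031] turn [-0.0009  0.0017 -0.3212] dist 0.03 deg 18.4
tool shift [ 0.0388 -0.0086  0.0031] turn [-0.001   0.0017 -0.426 ] dist 0.04 deg 24.4
tool shift [ 0.0476 -0.0131  0.0031] turn [-0.0011  0.0016 -0.5307] dist 0.05 deg 30.4
```

Emit:
send_rows(
  steps=[
    [[0.01,-0.001,0],[0,0,-0.11],0.04],
    [[0.02,-0.002,0.001],[0,0,-0.22],0.04],
    [[0.0295,-0.005,0.001],[0,0,-0.32],0.04],
    [[0.039,-0.009,0.001],[0,0,-0.43],0.04],
    [[0.048,-0.013,0.001],[0,0,-0.53],0.04],
  ],
)

```text
time_s: 15.27
tool_pos: [0.5498, -0.1827, 0.0593]
tool_rot: [-180.0, 0.1, 17.9]
force: [-3.9, 1.4, 1.4]
grip_width: 0.0397
```

```bash
python3 arc.py .095 -67 -62 -57 -52 -48
```

```text
[ 0.54982032 -0.18273431  0.05932184] [-1.79959102e+02  1.18274209e-01  1.79140322e+01] [-3.85152766  1.40094285  1.38966751]
r,phi 0.0958913365128473 -72.07018434814465
tool shift [ 0.0084 -0.0013  0.0023] turn [-0.0008  0.002  -0.0888] dist 0.009 deg 5.1
tool shift [ 0.0166 -0.0024  0.0023] turn [-0.0009  0.002  -0.176 ] dist 0.017 deg 10.1
tool shift [ 0.0247 -0.0042  0.0023] turn [-0.001   0.002  -0.2633] dist 0.025 deg 15.1
tool shift [ 0.0326 -0.0067  0.0023] turn [-0.0011  0.0019 -0.3506] dist 0.033 deg 20.1
tool shift [ 0.0387 -0.0092  0.0022] turn [-0.0011  0.0019 -0.4204] dist 0.04 deg 24.1
```

Emit:
send_rows(
  steps=[
    [[0.005,-0.001,0],[0,0,-0.05],0.04],
    [[0.01,-0.0015,0],[0,0,-0.1],0.04],
    [[0.015,-0.002,0],[0,0,-0.155],0.04],
    [[0.02,-0.003,0],[0,0,-0.21],0.04],
    [[0.025,-0.004,0],[0,0,-0.26],0.04],
  ],
)

```text
time_s: 15.68
tool_pos: [0.5718, -0.1727, 0.0593]
tool_rot: [-180.0, 0.2, 32.6]
force: [-3.7, -1.3, 1.1]
grip_width: 0.0403
```

```bash
python3 arc.py .095 -54 -51 -48 -45 -42
```

```text
[ 0.57177032 -0.17265606  0.05926541] [-179.99462502    0.18549141   32.62286974] [-3.73092753 -1.30959429  1.09162632]
r,phi 0.0961015087137621 -57.61655131565978
tool shift [ 0.006  -0.0013  0.0022] turn [-0.0002  0.0032 -0.0589] dist 0.007 deg 3.4
tool shift [ 0.011  -0.0017  0.0022] turn [-0.0003  0.0032 -0.1113] dist 0.011 deg 6.4
tool shift [ 0.0159 -0.0024  0.0022] turn [-0.0004  0.0032 -0.1637] dist 0.016 deg 9.4
tool shift [ 0.0208 -0.0033  0.0022] turn [-0.0004  0.0032 -0.216 ] dist 0.021 deg 12.4
tool shift [ 0.0256 -0.0045  0.0022] turn [-0.0005  0.0032 -0.2684] dist 0.026 deg 15.4
```

Emit:
send_rows(
  steps=[
    [[0.005,-0.0008,0],[0,0,-0.05],0.04],
    [[0.01,-0.0015,0],[0,0,-0.1],0.04],
    [[0.015,-0.002,0],[0,0,-0.15],0.04],
    [[0.019,-0.003,0],[0,0,-0.2],0.04],
    [[0.023,-0.004,0],[0,0,-0.24],0.04],
  ],
)

```text
time_s: 16.1
tool_pos: [0.5894, -0.1577, 0.0594]
tool_rot: [180.0, 0.2, 46.3]
force: [-3.1, -2.6, -0.7]
grip_width: 0.0402
```

```bash
python3 arc.py .095 -42 -40 -38 -36
```

```text
[ 0.5894261  -0.15767917  0.05939422] [1.79964228e+02 1.79152167e-01 4.63377292e+01] [-3.06311255 -2.58603443 -0.65764908]
r,phi 0.09569796739925743 -43.752302080157
tool shift [ 0.0029 -0.0007  0.0024] turn [ 0.0006  0.0031 -0.029 ] dist 0.004 deg 1.7
tool shift [ 0.0062 -0.0009  0.0024] turn [ 0.0005  0.0031 -0.0639] dist 0.007 deg 3.7
tool shift [ 0.0095 -0.0012  0.0024] turn [ 0.0005  0.0032 -0.0988] dist 0.01 deg 5.7
tool shift [ 0.0128 -0.0015  0.0024] turn [ 0.0004  0.0032 -0.1337] dist 0.013 deg 7.7
```

Emit:
send_rows(
  steps=[
    [[0.002,-0.0002,0],[0,0,-0.02],0.04],
    [[0.004,-0.0004,0],[0,0,-0.04],0.04],
    [[0.006,-0.0006,0],[0,0,-0.06],0.04],
    [[0.008,-0.0008,0],[0,0,-0.08],0.04],
    [[0.009,-0.001,0],[0,0,-0.09],0.04],
  ],
)

```text
time_s: 16.52
tool_pos: [0.5951, -0.1508, 0.0592]
tool_rot: [179.9, 0.2, 51.5]
force: [-4.2, -7.6, 2.7]
grip_width: 0.0403
```

```bash
python3 arc.py .095 -36
```

```text
[ 0.59513086 -0.15084703  0.05919976] [179.91490485   0.19484017  51.47028785] [-4.15552571 -7.60108171  2.65480872]
r,phi 0.09550773983544043 -38.4173102106504
tool shift [ 0.004  -0.0006  0.0022] turn [ 0.0014  0.0034 -0.0441] dist 0.005 deg 2.5
```

Emit:
send_rows(
  steps=[
    [[0.001,0,0],[0,0,-0.01],0.04],
    [[0.002,0,0],[0,0,-0.02],0.04],
    [[0.003,0,0],[0,0,-0.03],0.04],
    [[0.003,0,0],[0,0,-0.03],0.04],
    [[0.003,0,0],[0,0,-0.03],0.04],
  ],
)

```text
time_s: 16.93
tool_pos: [0.5952, -0.1504, 0.0588]
tool_rot: [-180.0, 0.4, 53.0]
force: [-7.2, -8.2, 4.4]
grip_width: 0.0398
```

```bash
python3 arc.py .095 -36
```

```text
[ 0.59515905 -0.15035236  0.05883827] [-179.97336355    0.39881644   53.03685269] [-7.16051783 -8.24760559  4.3652927 ]
r,phi 0.09522330284702708 -38.17356972705118
tool shift [ 0.0036 -0.0002  0.0018] turn [-0.0005  0.007  -0.0168] dist 0.004 deg 1.0
```

The arm is stalled at -38° with the force growing, so the handle is against the closed stop. I back off to mid-gap and lift away.

Emit:
send_rows(
  steps=[
    [[-0.006,0,0],[0,0,0],0.05],
    [[-0.012,0,0],[0,0,0],0.06],
    [[-0.016,0,-0.005],[0,0,0],0.06],
    [[-0.016,0,-0.04],[0,0,0],0.06],
    [[-0.016,0,-0.08],[0,0,0],0.06],
  ],
)

```text
time_s: 17.35
tool_pos: [0.5858, -0.1574, 0.1372]
tool_rot: [-179.6, 0.0, 53.2]
force: [0.9, -0.4, 0.2]
grip_width: 0.0586
```

Emit:
send_rows(
  steps=[
    [[0,0,-0.04],[0,0,0],0.06],
    [[0,0,-0.07],[0,0,0],0.06],
    [[-0.03,0.03,-0.08],[0,0,0],0.06],
    [[-0.06,0.06,-0.08],[0,0,0],0.06],
    [[-0.09,0.09,-0.08],[0,0,0],0.06],
  ],
)

```text
time_s: 17.77
tool_pos: [0.6073, -0.2811, 0.2218]
tool_rot: [179.7, -0.1, 53.4]
force: [0.5, -0.7, -1.8]
grip_width: 0.0598
```

Run:
```python
from h import *
print(env.get_obs()['tool_pos'])
go(.42,-.42,.24,20)
```

```text
[ 0.60732914 -0.28111315  0.22176899]
tool shift [-0.2232 -0.0675 -0.0189] turn [ 0.004  -0.0031  0.583 ] dist 0.234 deg 33.4
```

Emit:
send_rows(
  steps=[
    [[-0.037,-0.011,0],[0,0,0.1],0.06],
    [[-0.074,-0.022,-0.005],[0,0,0.2],0.06],
    [[-0.11,-0.033,-0.01],[0,0,0.31],0.06],
    [[-0.147,-0.044,-0.01],[0,0,0.42],0.06],
    [[-0.183,-0.055,-0.01],[0,0,0.5],0.06],
  ],
)

```text
time_s: 18.18
tool_pos: [0.4515, -0.395, 0.2296]
tool_rot: [179.9, -0.1, 24.3]
force: [0.0, -0.6, 0.1]
grip_width: 0.0606
```

Emit:
send_rows(
  steps=[
    [[-0.02,-0.01,0],[0,0,0.05],0.06],
    [[-0.03,-0.01,0],[0,0,0.05],0.06],
    [[-0.03,-0.01,0],[0,0,0.05],0.06],
    [[-0.03,-0.01,0],[0,0,0.05],0.06],
    [[-0.03,-0.01,0],[0,0,0.05],0.06],
  ],
)

```text
time_s: 18.6
tool_pos: [0.4227, -0.3967, 0.2291]
tool_rot: [180.0, -0.1, 21.9]
force: [0.1, 0.5, -0.3]
grip_width: 0.06
```

Run:
```python
from h import *
s,cs=snap("side","s12");t,ct=snap("top","t12")
pickle.dump((s,cs,t,ct),open("end.pkl","wb"))
def cr(p,x,y,w,h,k): return cv2.resize(p[y:y+h,x:x+w,::-1],None,fx=k,fy=k,interpolation=cv2.INTER_CUBIC)
cv2.imwrite("pics/v12.png",np.hstack([cr(s,205,155,80,100,5),cr(t,195,155,80,100,5)]))
cv2.imwrite("pics/v13.png",cr(t,195,155,115,85,6))
```

```text
(no output)
```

View pics/v12.png

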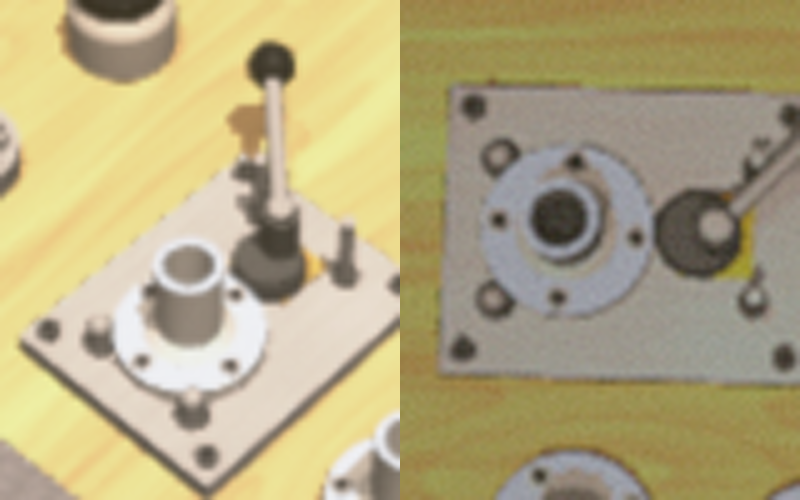

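View pics/v13.png

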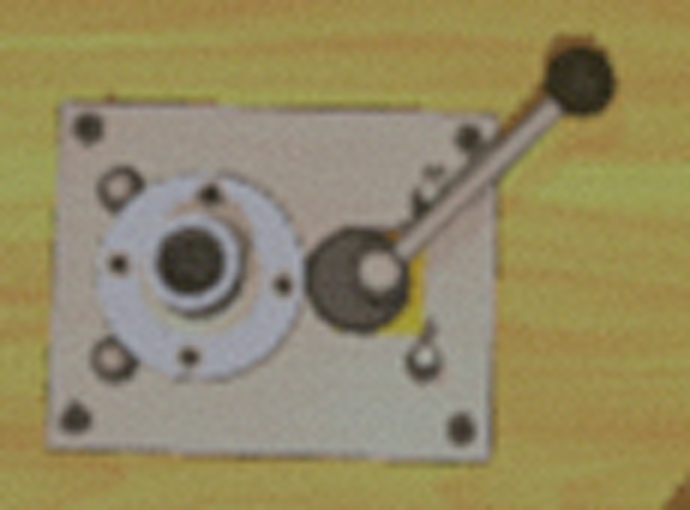

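View pics/t12.png

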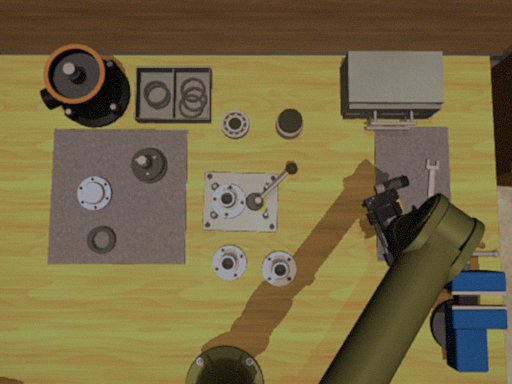

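Run:
```python
from h import *
s,cs,t,ct=pickle.load(open("end.pkl","rb"))
x,y=285,158
g=cv2.cvtColor(t[y:y+20,x:x+14],cv2.COLOR_RGB2GRAY);G=cv2.resize(g,None,fx=6,fy=6,interpolation=cv2.INTER_CUBIC)
n,l,st,ce=mask_blob(G<60);i=1+np.argmax(st[1:,4]);b=(ce[i]-2.5)/6+[x,y]
P=plane(ct,b,.075)[0];px,py=.5208,-.0905;print(b,P,np.hypot(P[0]-px,P[1]-py)); a=np.degrees(np.arctan2(P[1]-py,P[0]-px))+1.45+135;print("handle deg",a,np.radians(a))
x,y=205,178
h=t[y:y+45,x:x+45].astype(int); m=((h[...,2]-h[...,0])>4).astype(np.uint8);m=cv2.morphologyEx(m,cv2.MORPH_OPEN,np.ones((3,3)))
cn=max(cv2.findContours(m,cv2.RETR_EXTERNAL,cv2.CHAIN_APPROX_NONE)[0],key=cv2.contourArea)
Q=plane(ct,cv2.convexHull(cn)[:,0]+[x,y],.034);print("flange",circ(Q))
u=((191-2.5)/6+195,(263-2.5)/6+155);print("rim",plane(ct,u,.1))
```

```text
[291.16507368 167.95226006] [ 0.61081611 -0.18527257  0.075     ] 0.13070860419396188
handle deg 89.97553331765752 1.5703693026309808
flange (array([ 0.49527369, -0.02474567]), np.float64(0.020347503011248012))
rim [[ 0.52179815 -0.00585852  0.1       ]]
```

```bash
python3 -c "
from cell import env
o=env.get_obs();print(o['time_s'],o['force']);print(env.sign_off())"
```

```text
18.7 [0.53992759 0.47316623 0.29167246]
the job is handed in; nothing more can be done
None
```

The retainer is clamped in the nest, and I handed the job in at 18.7 s.

I swung the handle to the open stop and took the leftmost retainer from the left mat by its snout. I set it down in the nest with light contact (about 7.5 N) and let go. Then I pushed the handle through its quarter turn until it stalled on the closed stop at about 11 N.

**What the last checks showed**
- **Handle:** it measures 1.570 rad in the top view, against 1.571 at the closed stop.
- **Retainer:** its snout rim lies about 1 mm from the measured nest centre, which is within camera accuracy. Both views show the flange flat, snout up, touching both dowels and the cam.
- **Other parts:** the final top view shows no change in the parts I could see; the arm hid most of the mallet. The gripper touched nothing at hand-in.

**What failed or disagreed**
- **Flange outline:** my final fit of it failed because the mask was bad (it gave a 20 mm radius), so the retainer's position rests on the rim and the pictures.
- **Cameras:** the two views disagreed with each other by about 2–3 mm throughout. I allowed for this when placing the retainer.
- **Clamping force:** I could not measure the cam's force on the flange. I judge it only from the handle reaching its closed stop.

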